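# Lay the crosswise strip layer, then hold the press jaw open at the mark

### The arm

A 7-joint arm with a two-finger parallel gripper is mounted at the origin on a cart in front of the work surface, level with it; the furniture and walls round the work are solid. World frame = base frame: x ahead of the robot, y to its left, z up, the work surface at z = 0. Lengths are in m, angles in rad, forces in N, time in s.
With the tool pointing down it reaches from about 0.35 to 0.9 m from the base axis. Payload 7.2 kg.
Tool frame: the origin (TCP) lies at the very end of the fingers, on their centre line; the grasp point (between the pads) lies 19 mm behind it; z points along the fingers, y is the line along which they close (so a half turn about z gives the same grasp; the last joint's range is limited). The gripper opens to 88 mm and grips with 3 to 60 N. Pads are 20 mm wide; open, the fingers measure 115 mm over their backs; the gripper's body (75 mm by 178 mm) begins 61 mm behind the grasp point.
Start: joints at [-1.341, 0.411, -0.013, 1.596, 0.006, 1.134, -0.082], TCP at [0.183, 0.597, 0.223] pointing down, gripper open.
Joint ranges: [-2.95, 2.95], [-0.29, 1.99], [-1.47, 1.44], [0.14, 2.54], [-1.03, 4.17], [0.13, 1.85], [-2.86, 2.86]. Speed limits (rad/s): [2.39, 2.39, 3.01, 3.01, 3.14, 3.14, 3.14].

### API

Orientations are given as a unit quaternion [x, y, z, w].
In Python, from plant import sense, optics, ticket gives the robot as it stands.
- The arm moves only by the tool servo_tool, never from a script. Its argument "rows" is a list of rows, each an object with "angular": the turn, a rotation vector about the tool's x, y, z in units of 5 degrees (1.0 is 5 degrees), a list of three; "slide": the shift along the tool's x, y, z in units of 30 mm (1.0 is 30 mm), a list of three; "grip": the closure, from -1 (fully open) to 1 (shut). In form: [{"angular": [ax, ay, az], "slide": [x, y, z], "grip": grip}, ...]. A call has 1 to 5 rows; each row is the pose to reach, as a shift and turn from the pose commanded when the call began, along the tool's axes at that moment; what a row does not reach only later rows make up. A row lasts 1/10 s, in which the tool goes at most 50 mm and 8.59 degrees, less where a joint would pass 70% of its speed; a pose out of reach is approached as far as the arm can. A call with a gripper value outside its range is refused whole. The fingers move at their own pace and stop on an object; "grip_force" is the grip in N (left out, the last holds). Time passes only in rows, so rows that repeat a pose let the fingers close. It gives the time, the measured TCP pose, the force, the opening and the grip force at its end, in the units of the state.
- sense(): the state, without advancing time (a new reading comes with each control period).
- optics.read_camera(name): name is "scene" or "top"; returns a dict with "image" (400x640x3 uint8, blue, green, red), "vertical_fov" (degrees; the focal length in pixels is half the picture's height over the tangent of half this angle, whatever the lens; pixels are square), "cx", "cy" (the principal point, pixels), "k1" (the pictures are not rectified: a ray, as slopes to the right and down, at radius r is drawn at 1 + k1 r^2 times it, then the intrinsics apply), "extrinsics" (4x4, takes a point from camera to world coordinates). Camera axes: x right, y down, z forward; pixel columns grow to the right and rows downward; lengths in m; the calibration is good to about 2 mm. A picture is of the moment at which its call begins. There is no depth.
- ticket.job_done(): hands the job in; it is judged then, once.
The state is a dict: "time": time; "joint_pos": joint angles; "qd": joint speeds; "joint_efforts": joint torques, N m; "position": TCP position; "eef_rot": TCP orientation; "wrist_force": force on the tool from outside, world axes, zero at the start; "torque": the same for the moment, N m; "opening": finger opening in m; "gripper_force": force on a finger pad.
Only numpy, scipy, OpenCV 4.12 (cv2) and the standard library are available. Lean on these libraries where they do the work, as an engineer would, in place of code of your own. Each camera call takes 0.05 s, during which the arm holds its last target. There are 200 camera calls.

### The job

Get the glue-up ready: lay the two loose dark strips crosswise over the two pale ones that lie on the brown wooden board, one across each pair of ends, so that the four make a square frame with ends and outer sides flush all round. Then draw the spring-loaded jaw of the wooden press back by its black grip until its yellow pointer stands in line with the red marker, and finish while still holding it there with the gripper, so that I can slide the frame in. Leave the blue tin and the eraser where they are.

Things in the scene. Friction and masses are not known exactly. Their poses are not given: they have to be found in the camera images.
- press: spring-return jaw press, fixed: a brown wooden base 285 x 150 x 25 mm (top at z = 25 mm) on the left-hand table. Origin at z = 0 under the base, 135 mm from its far end; its +x axis points along the base to the dark fence at the far end, so the jaw is drawn towards -x of this body, roughly to the robot
- jaw: moving part of the press: grey carriage (85 x 66 mm, top 46 mm above the table) with pale wooden jaw, black grip and yellow pointer. Slides along -x of the press from rest to an end stop at 70 mm; a spring (3 N at rest, plus 130 N per metre: 7 to 11 N at the marker) shoots it back when let go. Axes as the press; origin at the press's origin at rest, moves with it
- grip (a point): centre of the top face of the black grip on the jaw, 87 mm above the table. The grip is an upright block 20 mm along the slide direction, 32 mm across, 41 mm tall above the carriage; 39 mm are free between it and the wooden jaw, whose top is 66 mm above the table. x axis along the slide, towards the fence
- pointer (a point): outer end of the yellow pointer (3 mm wide) that sticks out of the left side of the carriage and shows its place along the aluminium scale bar; moves with the jaw
- marker: small red clip, 4 mm thick along the scale, 22 mm across, 10 mm tall, fixed on the scale bar 30 to 55 mm from the resting pointer, on the robot's side. Origin on its centre line at its foot, x axis along the press. At the mark the pointer's x in this frame is 0 (pointer and clip in one line across the scale; they do not touch)
- board_top (a point): centre of the top face of the reddish-brown wooden stacking board (fixed, 170 x 170 x 18 mm, top 18 mm above the bench). x and y axes are along its sides. The two pale lower strips lie on it along y, their middles at x = -46 and +46 mm
- strip_1: dark walnut strip, a plain bar 28 x 120 x 18 mm, about 40 g; origin at the centre of its underside, y along its length, z up. Lies loose on the bench; to be laid on the stack (the two dark ones are alike)
- strip_2: dark walnut strip, a plain bar 28 x 120 x 18 mm, about 40 g; origin at the centre of its underside, y along its length, z up. Lies loose on the bench; to be laid on the stack (the two dark ones are alike)
- low_strip_1: limewood strip, a pale plain bar 28 x 120 x 18 mm, about 40 g; origin at the centre of its underside, y along its length, z up. Already lying on the board, at its x = -46 mm
- low_strip_2: limewood strip, a pale plain bar 28 x 120 x 18 mm, about 40 g; origin at the centre of its underside, y along its length, z up. Already lying on the board, at its x = +46 mm
- stamp_tin: blue flat tin 75 x 121 x 24 mm, a bystander on the right-hand bench
- eraser: white eraser 22 x 42 x 12 mm, a bystander on the right-hand bench

How it is judged:
On the way, in this order (a step that is already met when the one before it is completed fails the run):
1. the two loose strips lie crosswise on the lower two, flush to 8 mm, let go and at rest (x of low_strip_1 in the frame of board_top between -0.054 and -0.038 m and y of low_strip_1 in the frame of board_top between -0.008 and 0.008 m and z of low_strip_1 in the frame of board_top between -0.004 and 0.004 m and angle between the x axis of each of low_strip_1, low_strip_2 and the x axis of board_top, either way round below 0.12 rad and x of low_strip_2 in the frame of board_top between 0.038 and 0.054 m and y of low_strip_2 in the frame of board_top between -0.008 and 0.008 m and z of low_strip_2 in the frame of board_top between -0.004 and 0.004 m and x of strip_1 in the frame of board_top between -0.008 and 0.008 m and z of strip_1 in the frame of board_top between 0.014 and 0.022 m and angle between the y axis of each of strip_1, strip_2 and the x axis of board_top, either way round below 0.12 rad and angle between each of strip_1, strip_2's own z axis and vertical below 0.08 rad and contact force between the fingers and strip_1 below 0.3 N and x of strip_2 in the frame of board_top between -0.008 and 0.008 m and z of strip_2 in the frame of board_top between 0.014 and 0.022 m and contact force between the fingers and strip_2 below 0.3 N and ((y of strip_1 in the frame of board_top between 0.038 and 0.054 m and y of strip_2 in the frame of board_top between -0.054 and -0.038 m) or (y of strip_2 in the frame of board_top between 0.038 and 0.054 m and y of strip_1 in the frame of board_top between -0.054 and -0.038 m)) and linear speed of each of strip_1, strip_2 below 0.02 m/s), for 0.3 s.
2. the jaw is held by the fingers with the pointer at the marker (x of pointer in the frame of marker between -0.005 and 0.005 m and contact force between the fingers and jaw above 2 N and linear speed of jaw below 0.02 m/s), for 0.3 s.
At the end, for the whole second after the job is handed in: All four strips form the square frame on the board (each within 8 mm and 0.12 rad of its flush place, upper ones resting on the lower and not touched); the pointer stands within 5 mm of the marker's line, still, held by the fingers (over 2 N on the jaw) (all of step 1 and all of step 2); the arm keeps its last pose, push and grip.
It fails at once if the blue tin is shoved more than 30 mm (distance of stamp_tin from where it was at the start of the episode above 0.03 m).
It fails at once if the eraser is shoved more than 30 mm (distance of eraser from where it was at the start of the episode above 0.03 m).
It also fails if it takes over 61 s, if anything falls off the work surface, if the arm or the gripper's body presses on something with over 40 N, if the wrist force passes 120 N, or if a joint passes its speed limit or range.

## Working session

There is one attempt and no reset: what is moved stays moved. The work goes in short steps, Python scripts to look and compute and a tool call to move; the robot and the scene stay as the last step left them, time stands still between calls to the robot, and variables do not carry over. Pictures are saved under pics/ and viewed, at most 10 in all, crops included, and the job is handed in when it is done.

Besides the shell and the picture viewer there is one more tool, called after ">>>" as name([rows], argument=value, ...), one row to a line, values as JSON. servo_tool: Moves the arm, as the interface text tells. Its arguments: {"type":"object","properties":{"rows":{"type":"array","items":{"type":"object","properties":{"angular":{"type":"array","items":{"type":"number"}},"slide":{"type":"array","items":{"type":"number"}},"grip":{"type":"number"}}}},"grip_force":{"type":"number"}},"required":["rows"]}

```bash
mkdir -p pics && cat > h.py <<'E'
import numpy as np, cv2, math
from plant import sense, optics, ticket
from scipy.spatial.transform import Rotation as R
def cam(n):
    c=optics.read_camera(n); im=c["image"]; f=im.shape[0]/2/math.tan(math.radians(c["vertical_fov"])/2)
    c["K"]=np.array([[f,0,c["cx"]],[0,f,c["cy"]],[0,0,1.]]); c["D"]=np.array([c["k1"],0,0,0.]); c["E"]=np.array(c["extrinsics"]); return c
def ray(c,px,z):
    p=np.atleast_2d(np.array(px,float)); d=(p-[c["cx"],c["cy"]])/c["K"][0,0]
    u=d.copy()
    for _ in range(20): u=d/(1+c["k1"]*(u**2).sum(1,keepdims=True))
    v=np.c_[u,np.ones(len(u))]@c["E"][:3,:3].T; o=c["E"][:3,3]
    return o+v*((z-o[2])/v[:,2])[:,None]
def proj(c,P):
    P=np.atleast_2d(np.array(P,float)); q=(P-c["E"][:3,3])@c["E"][:3,:3]; u=q[:,:2]/q[:,2:]
    return u*(1+c["k1"]*(u**2).sum(1,keepdims=True))*c["K"][0,0]+[c["cx"],c["cy"]]
E
python3 - <<'E'
from h import *
for n in("scene","top"):
    c=cam(n); cv2.imwrite(f"pics/{n}0.png",c["image"]); print(n,c["K"][0,0],c["cx"],c["cy"],c["k1"],c["E"].round(3).tolist())
s=sense(); print(s["time"],s["position"],s["eef_rot"],s["opening"]); print(R.from_quat(s["eef_rot"]).as_matrix().round(3))
E
```

```text
scene 420.11254770982544 318.42960357526255 192.3720388638709 -0.09919404432567336 [[0.829, -0.227, 0.511, -0.033], [-0.559, -0.309, 0.769, -0.892], [-0.017, -0.923, -0.384, 0.51], [0.0, 0.0, 0.0, 1.0]]
top 398.10540210713083 319.73274267292146 197.3985123171151 -0.06777031956162943 [[-0.022, -0.996, 0.082, 0.411], [-1.0, 0.023, 0.003, -0.086], [-0.005, -0.082, -0.997, 1.348], [0.0, 0.0, 0.0, 1.0]]
0.1 [0.18328183 0.59707826 0.22191567] [ 1.48309591e-01  9.88940744e-01 -6.84195692e-04 -5.01765655e-05] 0.08758188900318173
[[-0.956  0.293 -0.   ]
 [ 0.293  0.956 -0.001]
 [-0.    -0.001 -1.   ]]
```

View pics/scene0.png

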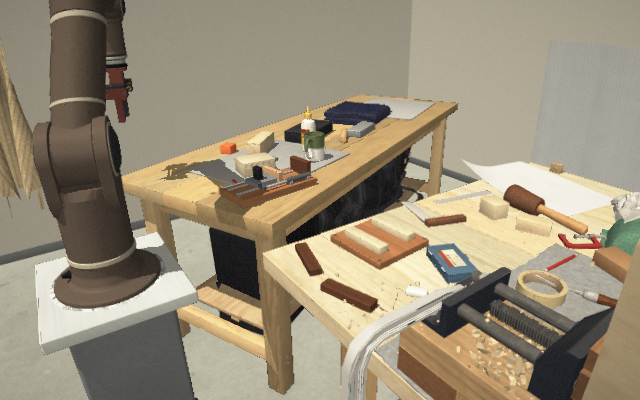

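View pics/top0.png

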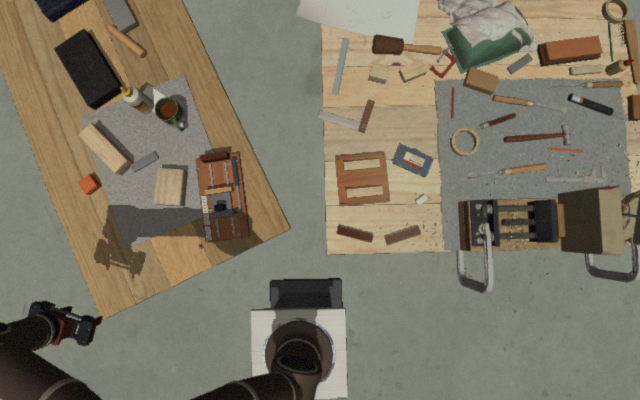

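The scene view shows the two dark strips near (308,258) and (348,294), and the board at (380,242). In the top view the strips are at (354,233) and (402,235), the board at (362,178), the press at (222,195), the tin at (413,160) and the eraser at (421,198).

```bash
cat > m.py <<'E'
from h import *
def rects(c,box,lo,hi,z,amin=80):
    x0,y0,x1,y1=box; k=4
    im=cv2.resize(c["image"][y0:y1,x0:x1],None,fx=k,fy=k,interpolation=cv2.INTER_CUBIC)
    m=cv2.inRange(cv2.cvtColor(im,cv2.COLOR_BGR2HSV),lo,hi); m=cv2.morphologyEx(m,cv2.MORPH_OPEN,np.ones((5,5)))
    out=[]
    for q in cv2.findContours(m,cv2.RETR_EXTERNAL,cv2.CHAIN_APPROX_NONE)[0]:
        if cv2.contourArea(q)<amin*k*k: continue
        px=(q[:,0]+0.5)/k-0.5+[x0,y0]
        w=ray(c,px,z)[:,:2]
        r=cv2.minAreaRect((w*1000).astype(np.float32)); b=cv2.boxPoints(r)
        e=[b[1]-b[0],b[2]-b[1]]; L=max(e,key=np.linalg.norm)
        out.append((np.round(r[0],1),np.round(r[1],1),round(math.degrees(math.atan2(L[1],L[0]))%180,1)))
    return out
E
python3 - <<'E'
from m import *
c=cam("top"); hsv=cv2.cvtColor(c["image"],cv2.COLOR_BGR2HSV)
for p in [(354,233),(402,235),(362,165),(366,189),(362,177),(330,240),(222,230),(205,200)]: print(p,hsv[p[1],p[0]])
print("dark",rects(c,(328,215,430,250),(0,60,0),(25,255,110),.018))
print("pale",rects(c,(330,148,395,208),(10,30,170),(35,140,255),.036))
print("board",rects(c,(325,140,395,212),(0,110,100),(14,255,220),.018))
print("tin",rects(c,(385,138,440,182),(95,60,0),(130,255,255),.024),"eraser",rects(c,(408,188,440,208),(0,0,200),(180,60,255),.012,20))
a=cv2.resize(c["image"][145:245,190:255],None,fx=6,fy=6,interpolation=cv2.INTER_CUBIC)
s=cam("scene"); b=cv2.resize(s["image"][145:210,210:325],None,fx=3.5,fy=6,interpolation=cv2.INTER_CUBIC)[:,:400]
b=cv2.resize(s["image"][145:210,210:325],(400,226),interpolation=cv2.INTER_CUBIC); b=cv2.copyMakeBorder(b,0,600-226,0,0,cv2.BORDER_CONSTANT)
cv2.imwrite("pics/press.png",np.hstack([a,b]))
E
```

```text
(354, 233) [ 11 150  75]
(402, 235) [12 95 97]
(362, 165) [ 19  74 187]
(366, 189) [ 19  78 177]
(362, 177) [ 12 129 134]
(330, 240) [ 18  83 188]
(222, 230) [ 12 146  77]
(205, 200) [ 21  20 177]
dark [(array([ 389.7, -354. ]), array([ 29.1, 118.7]), 106.6), (array([ 399.9, -195.4]), array([120.8,  31.9]), 74.7)]
pale [(array([ 487.9, -221.5]), array([214.2,   9.9]), 88.7), (array([ 535.6, -230.4]), array([ 25.4, 116.3]), 94.6), (array([ 566.8, -130.4]), array([ 28.1, 143.6]), 178.6), (array([ 567.6, -319. ]), array([ 28.2, 145.8]), 179.3), (array([ 627.3, -223.7]), array([ 25.4, 117.9]), 94.1), (array([ 664.3, -290.4]), array([90.7, 34.8]), 88.8)]
board [(array([ 581.1, -226. ]), array([169.7, 167.7]), 3.6)]
tin [] eraser []
```

View pics/press.png

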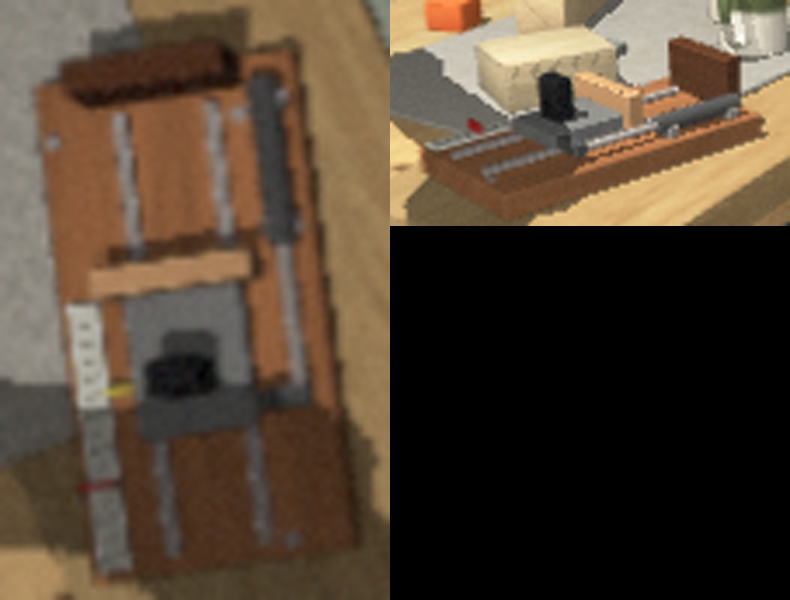

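The press crop shows the grip at crop (182,373), pointer tip near (108,390) and red clip at (98,487), so the pull is about 40 mm. Next I plan the transit and start moving.

```bash
cat > plan.py <<'E'
import numpy as np
from h import sense,R
def plan(wps,start=None):
    """wps: (x,y,z mm, psi deg of tool y); prints per-leg slide & az in move units"""
    s=sense(); M=R.from_quat(s["eef_rot"]).as_matrix(); p=np.array(s["position"])*1000; psi=np.degrees(np.arctan2(M[1,1],M[0,1]))
    print("t",round(s["time"],2),p.round(1),round(psi,1),"tilt",M[:2,2].round(4),"open",round(s["opening"]*1000,1),"F",np.round(s["wrist_force"],1))
    if start: p,psi=np.array(start[:3],float),start[3]
    for w in wps:
        d=np.array(w[:3])-p; a=np.radians(psi)
        print(w,"slide",np.round([(-np.sin(a)*d[0]+np.cos(a)*d[1])/30,(np.cos(a)*d[0]+np.sin(a)*d[1])/30,-d[2]/30],2),"az",round(-(w[3]-psi)/5,2))
        p,psi=np.array(w[:3],float),w[3]
E
python3 -c "
from plan import *
plan([(330,430,220,38),(420,220,220,10),(420,0,220,-15),(400,-195,130,-15),(400,-195,30,-15),(400,-195,3,-15)])"
```

```text
t 0.2 [183.3 597.2 222.1] 72.9 tilt [-0.0002 -0.0009] open 87.7 F [-0.2  0.2  0.1]
(330, 430, 220, 38) slide [-6.31 -3.89  0.07] az 6.99
(420, 220, 220, 10) slide [-7.36 -1.95 -0.  ] az 5.6
(420, 0, 220, -15) slide [-7.22 -1.27 -0.  ] az 5.0
(400, -195, 130, -15) slide [-6.45  1.04  3.  ] az 0.0
(400, -195, 30, -15) slide [0.   0.   3.33] az 0.0
(400, -195, 3, -15) slide [0.  0.  0.9] az 0.0
```

>>> servo_tool([
  {"angular": [0, 0, 7], "slide": [-6.3, -3.9, 0.07], "grip": -0.3},
  {"angular": [0, 0, 7], "slide": [-6.3, -3.9, 0.07], "grip": -0.3},
  {"angular": [0, 0, 7], "slide": [-6.3, -3.9, 0.07], "grip": -0.3},
  {"angular": [0, 0, 7], "slide": [-6.3, -3.9, 0.07], "grip": -0.3},
  {"angular": [0, 0, 7], "slide": [-6.3, -3.9, 0.07], "grip": -0.3},
], grip_force=20)

```text
time: 0.7
position: [0.3332, 0.4259, 0.2207]
eef_rot: [0.444, 0.896, -0.0, 0.001]
wrist_force: [-0.3, -0.3, 0.7]
opening: 0.0572
gripper_force: 0.0
```

>>> servo_tool([
  {"angular": [0, 0, 5.6], "slide": [-7.36, -1.95, 0], "grip": -0.3},
  {"angular": [0, 0, 5.6], "slide": [-7.36, -1.95, 0], "grip": -0.3},
  {"angular": [0, 0, 5.6], "slide": [-7.36, -1.95, 0], "grip": -0.3},
  {"angular": [0, 0, 5.6], "slide": [-7.36, -1.95, 0], "grip": -0.3},
  {"angular": [0, 0, 5.6], "slide": [-7.36, -1.95, 0], "grip": -0.3},
])

```text
time: 1.2
position: [0.4205, 0.2161, 0.2208]
eef_rot: [0.645, 0.764, 0.0, 0.0]
wrist_force: [0.4, 0.7, 0.9]
opening: 0.0569
gripper_force: 0.0
```

```bash
python3 -c "
from plan import *
plan([(420,0,220,-15),(400,-195,130,-15),(400,-195,30,-15),(400,-195,3,-15)])"
```

```text
t 1.2 [420.5 216.1 220.8] 9.6 tilt [ 0.0004 -0.0003] open 56.9 F [0.4 0.7 0.9]
(420, 0, 220, -15) slide [-7.1  -1.22  0.03] az 4.93
(400, -195, 130, -15) slide [-6.45  1.04  3.  ] az 0.0
(400, -195, 30, -15) slide [0.   0.   3.33] az 0.0
(400, -195, 3, -15) slide [0.  0.  0.9] az 0.0
```

Reaches well. Continue to above strip 1.

>>> servo_tool([
  {"angular": [0, 0, 4.93], "slide": [-7.1, -1.22, 0], "grip": -0.3},
  {"angular": [0, 0, 4.93], "slide": [-7.1, -1.22, 0], "grip": -0.3},
  {"angular": [0, 0, 4.93], "slide": [-7.1, -1.22, 0], "grip": -0.3},
  {"angular": [0, 0, 4.93], "slide": [-7.1, -1.22, 0], "grip": -0.3},
  {"angular": [0, 0, 4.93], "slide": [-7.1, -1.22, 0], "grip": -0.3},
])

```text
time: 1.7
position: [0.4194, -0.0007, 0.2208]
eef_rot: [0.794, 0.608, 0.0, 0.0]
wrist_force: [0.5, 0.2, 0.6]
opening: 0.0573
gripper_force: 0.0
```

>>> servo_tool([
  {"angular": [0, 0, 0], "slide": [-6.45, 1.04, 3], "grip": -0.3},
  {"angular": [0, 0, 0], "slide": [-6.45, 1.04, 3], "grip": -0.3},
  {"angular": [0, 0, 0], "slide": [-6.45, 1.04, 3], "grip": -0.3},
  {"angular": [0, 0, 0], "slide": [-6.45, 1.04, 3], "grip": -0.3},
  {"angular": [0, 0, 0], "slide": [-6.45, 1.04, 3], "grip": -0.3},
])

```text
time: 2.2
position: [0.3992, -0.1951, 0.1292]
eef_rot: [0.793, 0.609, -0.001, 0.0]
wrist_force: [-0.5, 0.5, 0.3]
opening: 0.0574
gripper_force: 0.0
```

>>> servo_tool([
  {"angular": [0, 0, 0], "slide": [0, 0, 0], "grip": -0.3},
  {"angular": [0, 0, 0], "slide": [0, 0, 0], "grip": -0.3},
])

```text
time: 2.4
position: [0.401, -0.1908, 0.1305]
eef_rot: [0.792, 0.61, -0.0, -0.0]
wrist_force: [0.5, 0.2, 0.9]
opening: 0.057
gripper_force: 0.0
```

```bash
python3 -c "
from plan import *
plan([(400,-195,30,-15),(400,-195,3,-15),(400,-195,100,-15)])
from m import *
c=cam('scene'); cv2.imwrite('pics/s1.png',c['image'][180:340,240:500])
print(proj(c,[.4,-.195,.13]),proj(c,[.4,-.195,.018]))
"
```

```text
t 2.4 [ 401.  -190.8  130.5] -14.8 tilt [-0.0006  0.0003] open 57.0 F [0.5 0.2 0.9]
(400, -195, 30, -15) slide [-0.14  0.    3.35] az 0.05
(400, -195, 3, -15) slide [0.  0.  0.9] az 0.0
(400, -195, 100, -15) slide [ 0.    0.   -3.23] az 0.0
[[307.1547148  209.52305001]] [[308.51779791 254.53735222]]
```

View pics/s1.png

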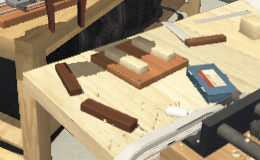

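The crop shows strip 1 at (68,79), i.e. image (308,259), right under the gripper at (307,210); this agrees with the measurement.

>>> servo_tool([
  {"angular": [0, 0, 0], "slide": [-0.14, 0, 1.4], "grip": -0.3},
  {"angular": [0, 0, 0], "slide": [-0.14, 0, 2.8], "grip": -0.3},
  {"angular": [0, 0, 0], "slide": [-0.14, 0, 3.6], "grip": -0.3},
  {"angular": [0, 0, 0], "slide": [-0.14, 0, 4.1], "grip": -0.3},
  {"angular": [0, 0, 0], "slide": [-0.14, 0, 4.2], "grip": -0.3},
])

```text
time: 2.95
position: [0.4, -0.1933, 0.0036]
eef_rot: [0.791, 0.612, -0.0, -0.001]
wrist_force: [0.3, -0.4, 0.8]
opening: 0.0572
gripper_force: 0.0
```

>>> servo_tool([
  {"angular": [0, 0, 0], "slide": [0, 0, 0], "grip": -0.3},
  {"angular": [0, 0, 0], "slide": [0, 0, 0], "grip": 0.6},
  {"angular": [0, 0, 0], "slide": [0, 0, 0], "grip": 0.6},
  {"angular": [0, 0, 0], "slide": [0, 0, 0], "grip": 0.6},
  {"angular": [0, 0, 0], "slide": [0, 0, 0], "grip": 0.6},
])

```text
time: 3.45
position: [0.4003, -0.1951, 0.005]
eef_rot: [0.792, 0.611, 0.0, 0.0]
wrist_force: [-1.1, -0.0, 0.3]
opening: 0.0281
gripper_force: 0.1
```

>>> servo_tool([
  {"angular": [0, 0, 0], "slide": [0, 0, 0], "grip": 0.6},
  {"angular": [0, 0, 0], "slide": [0, 0, 0], "grip": 0.6},
])

```text
time: 3.65
position: [0.4003, -0.1951, 0.005]
eef_rot: [0.792, 0.611, 0.0, 0.0]
wrist_force: [-1.3, 0.6, 7.8]
opening: 0.0279
gripper_force: 20.0
```

```bash
python3 -c "
from plan import *
plan([(400,-195,100,-15),(480,-190,110,-50),(578,-180.5,100,-86),(578,-180.5,39,-86)])"
```

```text
t 3.65 [ 400.3 -195.1    5. ] -14.7 tilt [0.0006 0.0004] open 27.9 F [-1.3  0.6  7.8]
(400, -195, 100, -15) slide [ 0.   -0.01 -3.17] az 0.06
(480, -190, 110, -50) slide [ 0.85  2.53 -0.33] az 7.0
(578, -180.5, 100, -86) slide [2.71 1.86 0.33] az 7.2
(578, -180.5, 39, -86) slide [0.   0.   2.03] az 0.0
```

>>> servo_tool([
  {"angular": [0, 0, 0], "slide": [0, 0, -0.6], "grip": 0.6},
  {"angular": [0, 0, 0], "slide": [0, 0, -1.8], "grip": 0.6},
  {"angular": [0, 0, 0], "slide": [0, 0, -2.8], "grip": 0.6},
  {"angular": [0, 0, 0], "slide": [0, 0, -3.17], "grip": 0.6},
])

```text
time: 4.05
position: [0.401, -0.1958, 0.1017]
eef_rot: [0.792, 0.611, 0.001, 0.001]
wrist_force: [-0.4, -0.2, -0.6]
opening: 0.028
gripper_force: 20.0
```

>>> servo_tool([
  {"angular": [0, 0, 1.4], "slide": [0.17, 0.5, -0.1], "grip": 0.6},
  {"angular": [0, 0, 2.8], "slide": [0.34, 1, -0.2], "grip": 0.6},
  {"angular": [0, 0, 4.2], "slide": [0.51, 1.5, -0.3], "grip": 0.6},
  {"angular": [0, 0, 5.6], "slide": [0.68, 2, -0.3], "grip": 0.6},
  {"angular": [0, 0, 7.0], "slide": [0.85, 2.53, -0.33], "grip": 0.6},
])

```text
time: 4.55
position: [0.4803, -0.1894, 0.1089]
eef_rot: [0.94, 0.342, -0.0, -0.0]
wrist_force: [0.5, -0.6, -1.3]
opening: 0.0279
gripper_force: 20.0
```

>>> servo_tool([
  {"angular": [0, 0, 1.4], "slide": [0.54, 0.37, 0], "grip": 0.6},
  {"angular": [0, 0, 2.8], "slide": [1.08, 0.74, 0], "grip": 0.6},
  {"angular": [0, 0, 4.2], "slide": [1.63, 1.1, 0.1], "grip": 0.6},
  {"angular": [0, 0, 5.7], "slide": [2.2, 1.5, 0.2], "grip": 0.6},
  {"angular": [0, 0, 7.2], "slide": [2.71, 1.86, 0.33], "grip": 0.6},
])

```text
time: 5.05
position: [0.5789, -0.1792, 0.0986]
eef_rot: [0.999, 0.035, -0.0, -0.0]
wrist_force: [0.8, -0.2, -0.0]
opening: 0.0276
gripper_force: 20.0
```

>>> servo_tool([
  {"angular": [0, 0, 0], "slide": [0, 0, 0], "grip": 0.6},
  {"angular": [0, 0, 0], "slide": [0, 0, 0], "grip": 0.6},
  {"angular": [0, 0, 0], "slide": [0, 0, 0], "grip": 0.6},
])

```text
time: 5.35
position: [0.5769, -0.1802, 0.0994]
eef_rot: [0.999, 0.038, -0.0, -0.0]
wrist_force: [-0.5, -0.4, -0.1]
opening: 0.0279
gripper_force: 20.0
```

```bash
python3 -c "
from plan import *
plan([(578,-180.5,60,-86),(578,-180.5,42,-86)])
from m import *
c=cam('scene'); cv2.imwrite('pics/s2.png',cv2.resize(c['image'][180:300,290:470],None,fx=3,fy=3))
print(proj(c,[[.518,-.185,.113],[.638,-.176,.113]]))
"
```

```text
t 5.35 [ 576.9 -180.2   99.4] -85.6 tilt [-0.0008  0.0002] open 27.9 F [-0.5 -0.4 -0.1]
(578, -180.5, 60, -86) slide [0.04 0.01 1.31] az 0.07
(578, -180.5, 42, -86) slide [0.  0.  0.6] az 0.0
[[347.76263505 202.10548772]
 [383.65476838 189.40763021]]
```

View pics/s2.png

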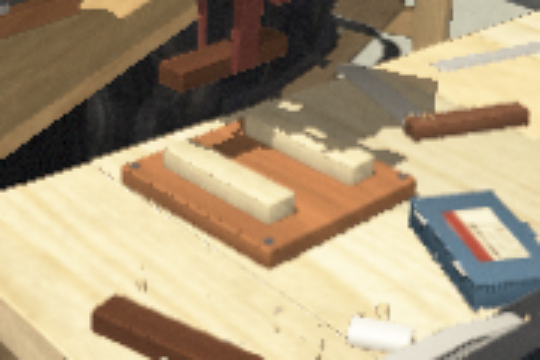

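The strip hangs level in the fingers at crop (160–285, 45–90), over the left ends of the pale strips as predicted.

>>> servo_tool([
  {"angular": [0, 0, 0], "slide": [0.02, 0.01, 0.7], "grip": 0.6},
  {"angular": [0, 0, 0], "slide": [0.04, 0.01, 1.3], "grip": 0.6},
  {"angular": [0, 0, 0], "slide": [0.04, 0.01, 1.7], "grip": 0.6},
  {"angular": [0, 0, 0], "slide": [0.04, 0.01, 1.85], "grip": 0.6},
  {"angular": [0, 0, 0], "slide": [0.04, 0.01, 1.94], "grip": 0.6},
])

```text
time: 5.9
position: [0.5789, -0.1802, 0.041]
eef_rot: [0.999, 0.037, -0.0, -0.0]
wrist_force: [-1.0, 1.7, 4.4]
opening: 0.0274
gripper_force: 20.0
```

>>> servo_tool([
  {"angular": [0, 0, 0], "slide": [0, 0, 0], "grip": 0.6},
  {"angular": [0, 0, 0], "slide": [0, 0, 0], "grip": 0.6},
  {"angular": [0, 0, 0], "slide": [0, 0, 0], "grip": -0.05},
  {"angular": [0, 0, 0], "slide": [0, 0, 0], "grip": -0.05},
  {"angular": [0, 0, 0], "slide": [0, 0, 0], "grip": -0.05},
])

```text
time: 6.4
position: [0.5794, -0.18, 0.0417]
eef_rot: [0.999, 0.037, 0.0, -0.0]
wrist_force: [0.0, -1.1, 0.1]
opening: 0.0456
gripper_force: 0.0
```

>>> servo_tool([
  {"angular": [0, 0, 0], "slide": [0, 0, -0.5], "grip": -0.05},
  {"angular": [0, 0, 0], "slide": [0, 0, -1.5], "grip": -0.05},
  {"angular": [0, 0, 0], "slide": [0, 0, -2.7], "grip": -0.3},
])

```text
time: 6.7
position: [0.5785, -0.18, 0.1235]
eef_rot: [0.999, 0.037, -0.001, 0.0]
wrist_force: [0.9, -0.4, 0.6]
opening: 0.0508
gripper_force: 0.0
```

```bash
python3 -c "
from plan import *
plan([(480,-280,120,-40),(389.7,-354,90,17),(389.7,-354,4,17)])"
```

```text
t 6.7 [ 578.5 -180.   123.5] -85.7 tilt [-0.0018 -0.0001] open 50.8 F [ 0.9 -0.4  0.6]
(480, -280, 120, -40) slide [-3.52  3.08  0.12] az -9.15
(389.7, -354, 90, 17) slide [-3.82 -0.72  1.  ] az -11.4
(389.7, -354, 4, 17) slide [0.   0.   2.87] az 0.0
```

>>> servo_tool([
  {"angular": [0, 0, -1.6], "slide": [-0.7, 0.6, 0], "grip": -0.3},
  {"angular": [0, 0, -3.2], "slide": [-1.4, 1.2, 0], "grip": -0.3},
  {"angular": [0, 0, -4.8], "slide": [-2.1, 1.8, 0], "grip": -0.3},
  {"angular": [0, 0, -6.4], "slide": [-2.8, 2.4, 0.1], "grip": -0.3},
  {"angular": [0, 0, -8], "slide": [-3.5, 3.1, 0.1], "grip": -0.3},
])

```text
time: 7.2
position: [0.4807, -0.2811, 0.1203]
eef_rot: [0.925, 0.38, 0.0, 0.0]
wrist_force: [0.3, 0.3, 0.3]
opening: 0.0569
gripper_force: 0.0
```

```bash
python3 -c "
from plan import *
plan([(410,-340,110,-5),(389.7,-354,90,17),(389.7,-354,4,17)])
from m import *
c=cam('top')
print('dark',rects(c,(328,215,430,250),(0,60,0),(25,255,110),.018))
print('placed',rects(c,(330,145,392,210),(0,60,0),(25,255,110),.054))
print('pale',rects(c,(330,145,392,210),(10,30,150),(35,140,255),.036))"
```

```text
t 7.2 [ 480.7 -281.1  120.3] -45.4 tilt [ 0.0007 -0.    ] open 56.9 F [0.3 0.3 0.3]
(410, -340, 110, -5) slide [-3.06 -0.26  0.34] az -8.07
(389.7, -354, 90, 17) slide [-0.52 -0.63  0.67] az -4.4
(389.7, -354, 4, 17) slide [0.   0.   2.87] az 0.0
dark [(array([ 400.9, -267.3]), array([322.7, 115.6]), 88.6)]
placed [(array([ 582.5, -217.6]), array([202.2, 213.9]), 178.7)]
pale [(array([ 538.9, -180. ]), array([128.9, 123.1]), 88.7)]
```

>>> servo_tool([
  {"angular": [0, 0, -1.6], "slide": [-0.6, -0.05, 0], "grip": -0.3},
  {"angular": [0, 0, -3.2], "slide": [-1.2, -0.1, 0.1], "grip": -0.3},
  {"angular": [0, 0, -4.8], "slide": [-1.8, -0.2, 0.2], "grip": -0.3},
  {"angular": [0, 0, -6.4], "slide": [-2.5, -0.25, 0.3], "grip": -0.3},
  {"angular": [0, 0, -8.07], "slide": [-3.06, -0.26, 0.34], "grip": -0.3},
])

```text
time: 7.75
position: [0.4093, -0.3401, 0.1101]
eef_rot: [0.738, 0.675, -0.0, 0.0]
wrist_force: [-0.1, -0.4, 0.2]
opening: 0.057
gripper_force: 0.0
```

>>> servo_tool([
  {"angular": [0, 0, -1.5], "slide": [-0.2, -0.2, 0.2], "grip": -0.3},
  {"angular": [0, 0, -3], "slide": [-0.4, -0.4, 0.4], "grip": -0.3},
  {"angular": [0, 0, -4.4], "slide": [-0.52, -0.63, 0.67], "grip": -0.3},
  {"angular": [0, 0, -4.4], "slide": [-0.52, -0.63, 0.67], "grip": -0.3},
  {"angular": [0, 0, -4.4], "slide": [-0.52, -0.63, 0.67], "grip": -0.3},
])

```text
time: 8.25
position: [0.3902, -0.3532, 0.0899]
eef_rot: [0.599, 0.801, 0.0, 0.0]
wrist_force: [0.1, 0.3, -0.2]
opening: 0.0569
gripper_force: 0.0
```

```bash
python3 -c "
from plan import *
plan([(389.7,-354,4.5,16.6)])"
```

```text
t 8.25 [ 390.2 -353.2   89.9] 16.4 tilt [ 0.0006 -0.0002] open 56.9 F [ 0.1  0.3 -0.2]
(389.7, -354, 4.5, 16.6) slide [-0.02 -0.02  2.85] az -0.05
```

>>> servo_tool([
  {"angular": [0, 0, 0], "slide": [-0.02, -0.02, 1.1], "grip": -0.3},
  {"angular": [0, 0, 0], "slide": [-0.02, -0.02, 2], "grip": -0.3},
  {"angular": [0, 0, 0], "slide": [-0.02, -0.02, 2.6], "grip": -0.3},
  {"angular": [0, 0, 0], "slide": [-0.02, -0.02, 2.85], "grip": -0.3},
  {"angular": [0, 0, 0], "slide": [-0.02, -0.02, 2.85], "grip": 0.6},
])

```text
time: 8.75
position: [0.3898, -0.3533, 0.0033]
eef_rot: [0.598, 0.802, -0.0, -0.001]
wrist_force: [0.7, -0.3, 0.1]
opening: 0.052
gripper_force: 0.0
```

>>> servo_tool([
  {"angular": [0, 0, 0], "slide": [0, 0, 0], "grip": 0.6},
  {"angular": [0, 0, 0], "slide": [0, 0, 0], "grip": 0.6},
  {"angular": [0, 0, 0], "slide": [0, 0, 0], "grip": 0.6},
  {"angular": [0, 0, 0], "slide": [0, 0, 0], "grip": 0.6},
  {"angular": [0, 0, 0], "slide": [0, 0, 0], "grip": 0.6},
])

```text
time: 9.25
position: [0.3902, -0.354, 0.0045]
eef_rot: [0.597, 0.802, 0.0, 0.001]
wrist_force: [-0.5, 1.5, 6.2]
opening: 0.0278
gripper_force: 20.0
```

>>> servo_tool([
  {"angular": [0, 0, 0], "slide": [0, 0, -0.6], "grip": 0.6},
  {"angular": [0, 0, 0], "slide": [0, 0, -1.8], "grip": 0.6},
  {"angular": [0, 0, 0], "slide": [0, 0, -2.8], "grip": 0.6},
  {"angular": [0, 0, 0], "slide": [0, 0, -3.2], "grip": 0.6},
])

```text
time: 9.65
position: [0.3906, -0.3545, 0.1022]
eef_rot: [0.598, 0.802, 0.0, 0.002]
wrist_force: [-0.9, 0.1, -0.3]
opening: 0.0279
gripper_force: 20.0
```

```bash
python3 -c "
from plan import *
plan([(440,-330,110,-22),(510,-300,110,-60),(584.4,-272.5,100,-86),(584.4,-272.5,42,-86)])"
```

```text
t 9.65 [ 390.6 -354.5  102.2] 16.6 tilt [ 0.0032 -0.0018] open 27.9 F [-0.9  0.1 -0.3]
(440, -330, 110, -22) slide [ 0.31  1.81 -0.26] az 7.72
(510, -300, 110, -60) slide [ 1.8   1.79 -0.  ] az 7.6
(584.4, -272.5, 100, -86) slide [2.61 0.45 0.33] az 5.2
(584.4, -272.5, 42, -86) slide [0.   0.   1.93] az 0.0
```

>>> servo_tool([
  {"angular": [0, 0, 1.5], "slide": [0.06, 0.36, -0.1], "grip": 0.6},
  {"angular": [0, 0, 3], "slide": [0.12, 0.7, -0.2], "grip": 0.6},
  {"angular": [0, 0, 4.6], "slide": [0.18, 1.1, -0.2], "grip": 0.6},
  {"angular": [0, 0, 6.2], "slide": [0.25, 1.5, -0.26], "grip": 0.6},
  {"angular": [0, 0, 7.72], "slide": [0.31, 1.81, -0.26], "grip": 0.6},
])

```text
time: 10.15
position: [0.4396, -0.3285, 0.107]
eef_rot: [0.83, 0.557, 0.0, -0.0]
wrist_force: [0.4, 0.5, -0.2]
opening: 0.0277
gripper_force: 20.0
```

>>> servo_tool([
  {"angular": [0, 0, 1.5], "slide": [0.36, 0.36, 0], "grip": 0.6},
  {"angular": [0, 0, 3], "slide": [0.72, 0.72, 0], "grip": 0.6},
  {"angular": [0, 0, 4.5], "slide": [1.1, 1.1, 0], "grip": 0.6},
  {"angular": [0, 0, 6], "slide": [1.45, 1.45, 0], "grip": 0.6},
  {"angular": [0, 0, 7.6], "slide": [1.8, 1.79, 0], "grip": 0.6},
])

```text
time: 10.65
position: [0.5094, -0.2985, 0.1067]
eef_rot: [0.967, 0.257, -0.0, -0.0]
wrist_force: [0.7, -0.2, -1.1]
opening: 0.0277
gripper_force: 20.0
```

>>> servo_tool([
  {"angular": [0, 0, 1.3], "slide": [0.6, 0.1, 0], "grip": 0.6},
  {"angular": [0, 0, 2.6], "slide": [1.3, 0.2, 0.1], "grip": 0.6},
  {"angular": [0, 0, 3.9], "slide": [2, 0.35, 0.2], "grip": 0.6},
  {"angular": [0, 0, 5.2], "slide": [2.6, 0.45, 0.33], "grip": 0.6},
  {"angular": [0, 0, 5.2], "slide": [2.6, 0.45, 0.33], "grip": 0.6},
])

```text
time: 11.15
position: [0.585, -0.2694, 0.0955]
eef_rot: [0.999, 0.036, -0.001, -0.0]
wrist_force: [-0.7, 0.1, -1.6]
opening: 0.0279
gripper_force: 20.0
```

>>> servo_tool([
  {"angular": [0, 0, 0], "slide": [0, 0, 0], "grip": 0.6},
  {"angular": [0, 0, 0], "slide": [0, 0, 0], "grip": 0.6},
  {"angular": [0, 0, 0], "slide": [0, 0, 0], "grip": 0.6},
])

```text
time: 11.45
position: [0.5823, -0.2727, 0.0979]
eef_rot: [0.999, 0.035, 0.0, -0.0]
wrist_force: [-0.5, 0.0, 1.2]
opening: 0.0278
gripper_force: 20.0
```

```bash
python3 -c "
from plan import *
plan([(584.2,-272.5,41,-85.8)])
from m import *
c=cam('scene'); d=cam('top'); cv2.imwrite('pics/s3.png',np.hstack([cv2.resize(c['image'][180:300,290:470],(600,400)),cv2.resize(d['image'][140:212,325:361],(200,400))]))
"
```

```text
t 11.45 [ 582.3 -272.7   97.9] -86.0 tilt [0.0003 0.0001] open 27.8 F [-0.5  0.   1.2]
(584.2, -272.5, 41, -85.8) slide [ 0.06 -0.    1.9 ] az -0.04
```

View pics/s3.png

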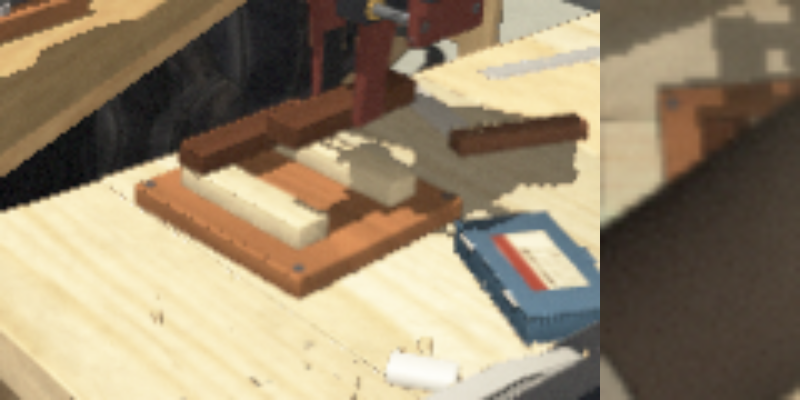

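Strip 1 lies across the far ends at crop (180–300, 100–170), flush with the near pale strip. Strip 2 hangs level above its place, clear of the tin, so I lower it.

>>> servo_tool([
  {"angular": [0, 0, 0], "slide": [0.05, 0, 0.7], "grip": 0.6},
  {"angular": [0, 0, 0], "slide": [0.06, 0, 1.3], "grip": 0.6},
  {"angular": [0, 0, 0], "slide": [0.06, 0, 1.65], "grip": 0.6},
  {"angular": [0, 0, 0], "slide": [0.06, 0, 1.8], "grip": 0.6},
  {"angular": [0, 0, 0], "slide": [0.06, 0, 1.9], "grip": 0.6},
])

```text
time: 12.05
position: [0.5847, -0.2718, 0.0405]
eef_rot: [0.999, 0.035, -0.0, -0.0]
wrist_force: [-8.1, 5.3, 25.7]
opening: 0.0282
gripper_force: 20.0
```

>>> servo_tool([
  {"angular": [0, 0, 0], "slide": [0, 0, 0], "grip": 0.6},
  {"angular": [0, 0, 0], "slide": [0, 0, 0], "grip": 0.6},
  {"angular": [0, 0, 0], "slide": [0, 0, 0], "grip": -0.05},
  {"angular": [0, 0, 0], "slide": [0, 0, 0], "grip": -0.05},
  {"angular": [0, 0, 0], "slide": [0, 0, 0], "grip": -0.05},
])

```text
time: 12.55
position: [0.5852, -0.2717, 0.0407]
eef_rot: [0.999, 0.035, 0.0, 0.0]
wrist_force: [-0.9, -0.1, 0.3]
opening: 0.0457
gripper_force: 0.0
```

>>> servo_tool([
  {"angular": [0, 0, 0], "slide": [0, 0, -0.5], "grip": -0.05},
  {"angular": [0, 0, 0], "slide": [0, 0, -1.5], "grip": -0.05},
  {"angular": [0, 0, 0], "slide": [0, 0, -2.9], "grip": -0.3},
  {"angular": [0, 0, 0], "slide": [0, 0, -4.3], "grip": -0.3},
  {"angular": [0, 0, 0], "slide": [0, 0, -5.6], "grip": -0.3},
])

```text
time: 13.05
position: [0.5848, -0.2721, 0.2117]
eef_rot: [0.999, 0.035, 0.0, 0.0]
wrist_force: [0.8, -0.2, -0.9]
opening: 0.0568
gripper_force: 0.0
```

```bash
python3 -c "
from plan import *
plan([(470,-110,215,-55),(430,90,215,-20)])
from m import *
c=cam('top')
for z,p in ((.087,(220.3,207.2)),(.087,(216,207)),(.035,(208,210)),(.035,(206.3,226.2)),(.025,(206.6,241)),(.025,(248,236))): print(z,p,ray(c,p,z).round(4))
"
```

```text
t 13.05 [ 584.8 -272.1  211.7] -86.0 tilt [ 0.001  -0.0007] open 56.8 F [ 0.8 -0.2 -0.9]
(470, -110, 215, -55) slide [-3.44 -5.66 -0.11] az -6.2
(430, 90, 215, -20) slide [ 2.73 -6.23 -0.  ] az -7.0
0.087 (220.3, 207.2) [[0.4909 0.2352 0.087 ]]
0.087 (216, 207) [[0.4918 0.249  0.087 ]]
0.035 (208, 210) [[0.4858 0.2897 0.035 ]]
0.035 (206.3, 226.2) [[0.4321 0.2955 0.035 ]]
0.025 (206.6, 241) [[0.3831 0.2975 0.025 ]]
0.025 (248, 236) [[0.397  0.1586 0.025 ]]
```

>>> servo_tool([
  {"angular": [0, 0, -1.3], "slide": [-0.7, -1.1, -0.1], "grip": -0.3},
  {"angular": [0, 0, -2.5], "slide": [-1.4, -2.3, -0.1], "grip": -0.3},
  {"angular": [0, 0, -3.7], "slide": [-2.1, -3.4, -0.1], "grip": -0.3},
  {"angular": [0, 0, -5], "slide": [-2.8, -4.6, -0.1], "grip": -0.3},
  {"angular": [0, 0, -6.2], "slide": [-3.44, -5.66, -0.1], "grip": -0.3},
])

```text
time: 13.6
position: [0.4689, -0.1084, 0.2117]
eef_rot: [0.953, 0.303, 0.0, -0.0]
wrist_force: [-0.0, 0.2, -0.0]
opening: 0.0569
gripper_force: 0.0
```

>>> servo_tool([
  {"angular": [0, 0, -1.4], "slide": [0.5, -1.2, 0], "grip": -0.3},
  {"angular": [0, 0, -2.8], "slide": [1.1, -2.5, 0], "grip": -0.3},
  {"angular": [0, 0, -4.2], "slide": [1.6, -3.7, 0], "grip": -0.3},
  {"angular": [0, 0, -5.6], "slide": [2.2, -5, 0], "grip": -0.3},
  {"angular": [0, 0, -7], "slide": [2.73, -6.23, 0], "grip": 0.1},
])

```text
time: 14.1
position: [0.4295, 0.092, 0.2124]
eef_rot: [0.818, 0.576, 0.001, -0.0]
wrist_force: [1.4, 0.2, -0.3]
opening: 0.0523
gripper_force: 0.0
```

```bash
python3 -c "
from plan import *
plan([(491,235,150,6.5)])
from m import *
c=cam('top'); d=cam('scene')
print('placed',rects(c,(330,145,392,210),(0,60,0),(25,255,95),.054))
print('pale',rects(c,(330,145,392,210),(10,30,140),(35,110,255),.036))
print('press base',rects(c,(190,145,255,250),(0,120,60),(16,255,255),.025,300))
print('grip',rects(c,(205,195,235,222),(0,0,0),(180,255,40),.087,20))
print('clip',rects(c,(190,205,225,245),(172,120,60),(180,255,255),.035,2),'ptr',rects(c,(190,195,225,245),(22,120,100),(32,255,255),.035,3))
A=cv2.resize(c['image'][140:215,325:400],(500,500),interpolation=2);B=cv2.resize(d['image'][200:275,325:400],(300,300),interpolation=2)
G=cv2.resize(c['image'][195:245,195:245],(300,200),interpolation=2)
cv2.imwrite('pics/s4.png',np.hstack([A,np.vstack([B,G])]))
"
```

```text
t 14.1 [429.5  92.  212.4] -19.7 tilt [0.0011 0.0019] open 52.3 F [ 1.4  0.2 -0.3]
(491, 235, 150, 6.5) slide [5.18 0.32 2.08] az -5.24
placed [(array([ 580.7, -177.9]), array([130.6,  29.3]), 4.3)]
pale [(array([ 585. , -220.3]), array([207.1, 217.4]), 178.6)]
press base [(array([613.6, 270.5]), array([138.1, 118.6]), 7.4)]
grip [(array([502.6, 238.1]), array([34.2, 93.7]), 113.8)]
clip [] ptr []
```

View pics/s4.png

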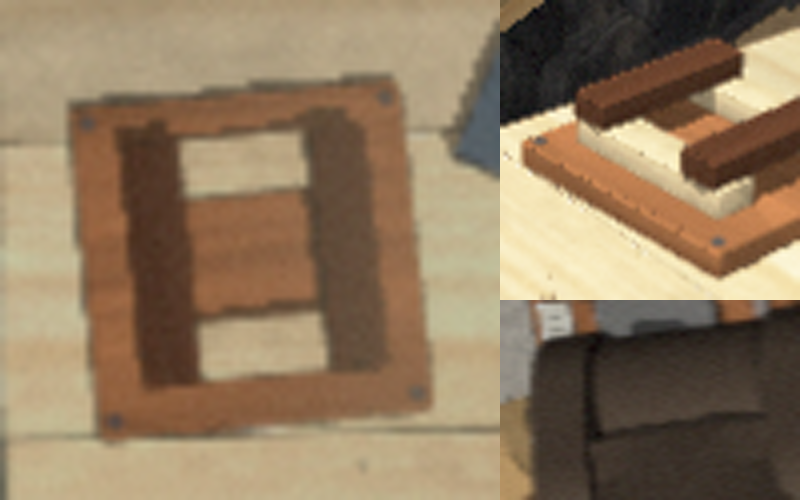

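The frame looks right: the dark strips are at crop x≈160 and 346, about 91 mm apart, centred on the board to within ~3 mm and parallel. The arm hides the press here, so I measure it in the saved first picture.

```bash
python3 -c "
from m import *
c=cam('top'); c['image']=cv2.imread('pics/top0.png')
print('grip',rects(c,(209,200,231,214),(0,0,0),(180,255,45),.087,10))
print('fence/jaw',rects(c,(203,183,234,197),(5,60,140),(20,200,255),.066,20))
print('base',[ray(c,(190+a/6,145+b/6),.025)[0].round(4) for a,b in((37,90),(97,580),(355,545),(292,47))])
print('clip',rects(c,(198,220,214,232),(165,80,60),(180,255,255),.035,1.5),rects(c,(198,220,214,232),(0,130,60),(4,255,255),.035,1.5),'ptr',rects(c,(204,205,216,214),(20,120,90),(35,255,255),.04,2))
s=cam('scene')
a=s['image'][165:200,225:270];print(s['E'][:3,3])
"
```

```text
grip [(array([490.4, 236.1]), array([38. , 25.6]), 88.8)]
fence/jaw [(array([547.9, 252.3]), array([17.2, 93.7]), 95.3)]
base [array([0.6568, 0.3335, 0.025 ]), array([0.3809, 0.299 , 0.025 ]), array([0.3975, 0.1547, 0.025 ]), array([0.6775, 0.1882, 0.025 ])]
clip [] [] ptr [(array([487.5, 282.8]), array([10. ,  6.6]), 89.9)]
[-0.03283832 -0.89181168  0.51002493]
```

```bash
python3 -c "
from plan import *
plan([(492,239,150,7),(492,239,57,7)])"
```

```text
t 14.3 [430.   90.7 212. ] -19.9 tilt [0.0004 0.0007] open 40.1 F [-0.  -1.5  0.7]
(492, 239, 150, 7) slide [5.35 0.26 2.07] az -5.39
(492, 239, 57, 7) slide [0.  0.  3.1] az 0.0
```

>>> servo_tool([
  {"angular": [0, 0, -1.1], "slide": [1.1, 0, 0.4], "grip": 0.1},
  {"angular": [0, 0, -2.2], "slide": [2.2, 0.1, 0.8], "grip": 0.1},
  {"angular": [0, 0, -3.3], "slide": [3.3, 0.15, 1.2], "grip": 0.1},
  {"angular": [0, 0, -4.4], "slide": [4.4, 0.2, 1.7], "grip": 0.1},
  {"angular": [0, 0, -5.4], "slide": [5.35, 0.26, 2.07], "grip": 0.1},
])

```text
time: 14.8
position: [0.4935, 0.2381, 0.1488]
eef_rot: [0.662, 0.749, -0.0, 0.0]
wrist_force: [0.8, 0.9, 1.0]
opening: 0.0398
gripper_force: 0.0
```

>>> servo_tool([
  {"angular": [0, 0, 0], "slide": [0, 0, 0], "grip": 0.1},
  {"angular": [0, 0, 0], "slide": [0, 0, 0], "grip": 0.1},
  {"angular": [0, 0, 0], "slide": [0, 0, 0], "grip": 0.1},
])

```text
time: 15.1
position: [0.4927, 0.2364, 0.15]
eef_rot: [0.664, 0.748, 0.0, 0.0]
wrist_force: [-0.3, 0.1, -0.7]
opening: 0.0395
gripper_force: 0.0
```

```bash
python3 -c "
from plan import *
plan([(492,239,57,7)])
from h import *
c=cam('scene'); d=cam('top')
print(proj(c,[[.492,.239,.087],[.492,.239,.15]]))
cv2.imwrite('pics/s5.png',np.hstack([cv2.resize(c['image'][130:210,210:330],(480,320),interpolation=2),cv2.resize(d['image'][180:250,190:260],(320,320),interpolation=2)]))"
```

```text
t 15.1 [492.7 236.4 150. ] 6.8 tilt [ 0.0006 -0.0004] open 39.5 F [-0.3  0.1 -0.7]
(492, 239, 57, 7) slide [ 0.09 -0.01  3.1 ] az -0.04
[[257.25966261 167.02470437]
 [255.81099787 147.48244004]]
```

View pics/s5.png

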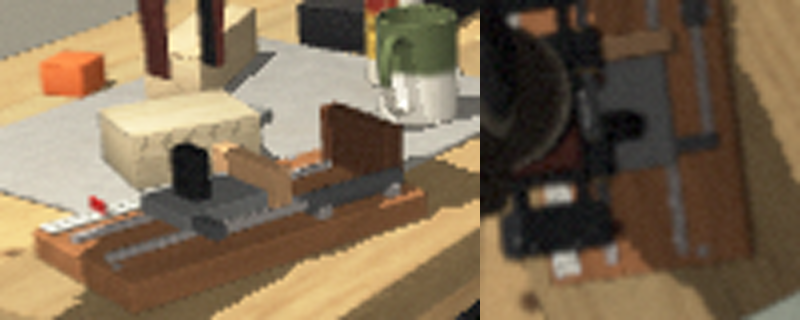

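Scene crop: grip top at (192,148), i.e. image (258,167), against (257,167) predicted, with the fingers straddling it. Descending.

>>> servo_tool([
  {"angular": [0, 0, 0], "slide": [0.09, 0, 0.8], "grip": 0.1},
  {"angular": [0, 0, 0], "slide": [0.09, 0, 1.6], "grip": 0.1},
  {"angular": [0, 0, 0], "slide": [0.09, 0, 2.3], "grip": 0.1},
  {"angular": [0, 0, 0], "slide": [0.09, 0, 2.8], "grip": 0.1},
  {"angular": [0, 0, 0], "slide": [0.09, 0, 3.1], "grip": 0.1},
])

```text
time: 15.7
position: [0.4915, 0.2408, 0.0558]
eef_rot: [0.663, 0.749, -0.0, -0.0]
wrist_force: [-0.5, 0.0, -0.2]
opening: 0.0395
gripper_force: 0.0
```

>>> servo_tool([
  {"angular": [0, 0, 0], "slide": [0, 0, 0], "grip": 0.7},
  {"angular": [0, 0, 0], "slide": [0, 0, 0], "grip": 0.7},
  {"angular": [0, 0, 0], "slide": [0, 0, 0], "grip": 0.7},
  {"angular": [0, 0, 0], "slide": [0, 0, 0], "grip": 0.7},
  {"angular": [0, 0, 0], "slide": [0, 0, 0], "grip": 0.7},
], grip_force=30)

```text
time: 16.2
position: [0.4927, 0.2416, 0.0573]
eef_rot: [0.662, 0.749, 0.001, 0.0]
wrist_force: [1.1, -1.1, 4.1]
opening: 0.0202
gripper_force: 30.0
```

```bash
python3 -c "
from plan import *
plan([])
from h import *
d=cam('top'); d['image']=cv2.imread('pics/top0.png'); c=cam('scene')
# axis-projected pointer and clip
ax=np.array([np.cos(np.radians(7)),np.sin(np.radians(7)),0])
def blob(im,lo,hi,x0,y0,x1,y1):
    k=6;h=cv2.cvtColor(cv2.resize(im[y0:y1,x0:x1],None,fx=k,fy=k,interpolation=2),cv2.COLOR_BGR2HSV)
    m=cv2.inRange(h,lo,hi); ys,xs=np.nonzero(m); return len(xs)/k/k,np.array([xs.mean()+.5,ys.mean()+.5])/k-.5+[x0,y0] if len(xs) else None
h=cv2.cvtColor(d['image'],cv2.COLOR_BGR2HSV); print(h[224:229,202:211].tolist())
h[...,0]=(h[...,0].astype(int)+20)%180; rt=cv2.cvtColor(h,cv2.COLOR_HSV2BGR)
n,r=blob(rt,(8,120,60),(25,255,255),200,222,212,231); print('clip top',n,r)
n2,p=blob(d['image'],(20,120,90),(35,255,255),203,205,216,214); print('ptr top',n2,p)
hs=cv2.cvtColor(c['image'],cv2.COLOR_BGR2HSV); hs[...,0]=(hs[...,0].astype(int)+20)%180; rs=cv2.cvtColor(hs,cv2.COLOR_HSV2BGR)
n3,q=blob(rs,(8,150,100),(24,255,255),226,172,242,188); print('clip scene',n3,q)
for z in (.03,.035,.04,.045): print(z,'clip',(ray(d,r,z)[0]@ax*1e3).round(1),'ptr',(ray(d,p,z)[0]@ax*1e3).round(1),ray(d,r,z)[0].round(4), proj(c,ray(d,r,z)).round(1))
"
```

```text
t 16.2 [492.7 241.6  57.3] 7.0 tilt [0.0018 0.0009] open 20.2 F [ 1.1 -1.1  4.1]
[[[17, 107, 74], [15, 118, 67], [14, 82, 78], [14, 34, 97], [11, 37, 97], [14, 35, 96], [12, 48, 96], [15, 40, 90], [11, 115, 71]], [[15, 131, 72], [10, 147, 73], [6, 117, 74], [1, 81, 95], [5, 95, 89], [3, 102, 90], [2, 110, 90], [8, 90, 65], [13, 130, 59]], [[12, 121, 74], [4, 183, 78], [3, 166, 83], [4, 107, 100], [5, 91, 90], [3, 75, 88], [6, 68, 90], [9, 40, 82], [16, 103, 62]], [[18, 115, 73], [14, 143, 57], [11, 114, 76], [13, 31, 99], [21, 25, 101], [21, 25, 101], [21, 27, 95], [22, 30, 94], [13, 85, 69]], [[20, 113, 70], [17, 106, 65], [10, 98, 78], [18, 30, 102], [20, 22, 105], [17, 19, 95], [26, 22, 93], [30, 19, 95], [16, 56, 77]]]
clip top 2.194444444444444 [203.74578059 225.842827  ]
ptr top 7.0 [209.60515873 209.36574074]
clip scene 7.25 [233.92943806 180.71232439]
0.03 clip 467.6 ptr 519.2 [0.4336 0.3055 0.03  ] [[233. 182.]]
0.035 clip 467.3 ptr 518.8 [0.4335 0.3041 0.035 ] [[233.  180.7]]
0.04 clip 467.0 ptr 518.3 [0.4334 0.3026 0.04  ] [[233.  179.4]]
0.045 clip 466.8 ptr 517.8 [0.4333 0.3011 0.045 ] [[233. 178.]]
```

>>> servo_tool([
  {"angular": [0, 0, 0], "slide": [0, -0.35, 0], "grip": 0.7},
  {"angular": [0, 0, 0], "slide": [0, -0.8, 0], "grip": 0.7},
  {"angular": [0, 0, 0], "slide": [0, -1.2, 0], "grip": 0.7},
  {"angular": [0, 0, 0], "slide": [0, -1.5, 0], "grip": 0.7},
  {"angular": [0, 0, 0], "slide": [0, -1.7, 0], "grip": 0.7},
], grip_force=40)

```text
time: 16.8
position: [0.4434, 0.2355, 0.0573]
eef_rot: [0.663, 0.749, 0.002, 0.001]
wrist_force: [11.5, 0.9, -3.6]
opening: 0.0198
gripper_force: 40.0
```

>>> servo_tool([
  {"angular": [0, 0, 0], "slide": [0, 0, 0], "grip": 0.7},
  {"angular": [0, 0, 0], "slide": [0, 0, 0], "grip": 0.7},
  {"angular": [0, 0, 0], "slide": [0, 0, 0], "grip": 0.7},
  {"angular": [0, 0, 0], "slide": [0, 0, 0], "grip": 0.7},
])

```text
time: 17.2
position: [0.4439, 0.2356, 0.0573]
eef_rot: [0.663, 0.749, 0.002, 0.001]
wrist_force: [9.1, 1.2, -0.8]
opening: 0.02
gripper_force: 40.0
```

```bash
python3 -c "
from plan import *
plan([])
from h import *
c=cam('scene'); d=cam('top')
cv2.imwrite('pics/s6.png',np.hstack([cv2.resize(c['image'][150:200,215:275],(480,400),interpolation=2),cv2.resize(d['image'][200:250,190:230],(320,400),interpolation=2)]))"
```

```text
t 17.2 [443.9 235.6  57.3] 7.0 tilt [0.0051 0.0013] open 20.0 F [ 9.1  1.2 -0.8]
```

View pics/s6.png

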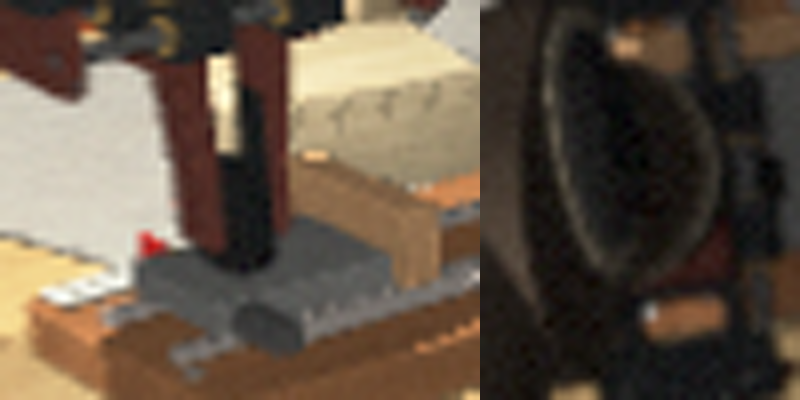

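Grip held; the jaw has moved 49 mm. The fingers and carriage hide the pointer (the red clip shows at scene crop (150,243)), so I use the offsets from the first picture. Pointer to clip was 51 mm, which leaves about 2 mm to go.

>>> servo_tool([
  {"angular": [0, 0, 0], "slide": [0, -0.06, 0], "grip": 0.7},
  {"angular": [0, 0, 0], "slide": [0, -0.06, 0], "grip": 0.7},
  {"angular": [0, 0, 0], "slide": [0, -0.06, 0], "grip": 0.7},
  {"angular": [0, 0, 0], "slide": [0, -0.06, 0], "grip": 0.7},
  {"angular": [0, 0, 0], "slide": [0, -0.06, 0], "grip": 0.7},
])

```text
time: 17.8
position: [0.4422, 0.2353, 0.0573]
eef_rot: [0.663, 0.749, 0.002, 0.002]
wrist_force: [9.0, 0.8, -1.2]
opening: 0.0197
gripper_force: 40.0
```

>>> servo_tool([
  {"angular": [0, 0, 0], "slide": [0, 0, 0], "grip": 0.7},
  {"angular": [0, 0, 0], "slide": [0, 0, 0], "grip": 0.7},
  {"angular": [0, 0, 0], "slide": [0, 0, 0], "grip": 0.7},
  {"angular": [0, 0, 0], "slide": [0, 0, 0], "grip": 0.7},
])

```text
time: 18.2
position: [0.4422, 0.2354, 0.0573]
eef_rot: [0.663, 0.749, 0.002, 0.002]
wrist_force: [9.0, 0.4, -1.6]
opening: 0.0195
gripper_force: 40.0
```

```bash
python3 -c "
from plan import *
plan([])
from m import *
c=cam('top')
im=c['image']
x0,y0=325,140
g=im[140:215,325:400]
h=cv2.cvtColor(g,cv2.COLOR_BGR2HSV)
m=cv2.inRange(h,(0,60,0),(25,255,115)); 
print('dark',rects(c,(334,150,392,200),(0,60,0),(25,255,112),.054))
for row in (172,177,182): print(row,h[row-140,5:68,2].tolist())
d=cam('scene')
h=cv2.cvtColor(d['image'],cv2.COLOR_BGR2HSV)
print([int(v) for v in cv2.inRange(h[174:184,225:245],(20,120,90),(35,255,255)).sum(0)//255])
"
```

```text
t 18.2 [442.2 235.4  57.3] 7.0 tilt [0.0052 0.0013] open 19.5 F [ 9.   0.4 -1.6]
dark [(array([ 581.2, -178.9]), array([133. ,  33.8]), 4.3), (array([ 585.9, -267.6]), array([131.1,  33.2]), 3.1)]
172 [201, 200, 201, 201, 200, 195, 139, 143, 155, 157, 152, 154, 155, 147, 96, 79, 83, 80, 84, 84, 90, 92, 98, 137, 147, 149, 149, 150, 152, 150, 152, 151, 149, 151, 154, 151, 153, 152, 150, 151, 146, 112, 84, 91, 99, 103, 100, 104, 106, 104, 109, 146, 153, 153, 152, 152, 157, 185, 192, 196, 192, 198, 194]
177 [199, 200, 197, 199, 200, 199, 170, 144, 139, 143, 142, 141, 142, 138, 91, 80, 81, 78, 78, 83, 84, 89, 88, 99, 137, 147, 148, 146, 145, 142, 142, 141, 141, 139, 137, 139, 140, 138, 139, 140, 139, 110, 91, 97, 98, 96, 99, 103, 103, 103, 105, 118, 142, 147, 147, 148, 148, 160, 189, 197, 193, 193, 195]
182 [196, 197, 195, 196, 194, 195, 191, 131, 129, 136, 142, 140, 140, 142, 137, 95, 77, 81, 79, 81, 82, 88, 88, 103, 140, 148, 151, 150, 151, 151, 151, 154, 156, 153, 157, 154, 157, 155, 154, 160, 157, 155, 115, 89, 100, 100, 97, 97, 102, 103, 104, 111, 146, 157, 158, 160, 161, 161, 165, 190, 193, 191, 194]
[0, 0, 0, 0, 0, 0, 0, 0, 0, 0, 0, 0, 0, 0, 0, 0, 0, 0, 0, 0]
```

Both upper strips measure +45.4 and -46.0 mm across the board (target ±46). The jaw is still and held at the clip's line with about 9 N of pull, so I'm handing in.

```bash
python3 -c "
from plant import ticket
print(ticket.job_done())"
```

```text
the job is handed in; nothing more can be done
None
```

I handed the job in: the square frame is on the board, and the gripper is still holding the jaw at the red marker. The pointer was hidden from both cameras at the end, so I set the 51 mm pull from the first picture and never saw the two line up; the hand-in gave no verdict.

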